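Set a worn bench slide's pointer on the shaft groove, slack taken out

TASK

The pointer of the bench slide has to stand over the narrow groove between the two collars of the steel shaft, with the play of the worn screw taken out. Turn the black knob on the sloping drive head to wind the pointer clearly past the groove (5 mm or more, away from the drive head), then come back towards the drive head and stop over the groove on that return movement; if you come back too far, go past and return again. Move the carriage only by the knob, let go of the knob at the end, and leave everything else on the bench alone.

Things in the scene. Friction and masses are not known exactly. Their poses are not given: they have to be found in the camera images.
- slide: Bench slide bolted to the bench: grey base plate 120 x 360 x 20 mm, two steel ways, a screw between them, and at its -y end a grey drive head (88 mm wide) whose sloping top faces -x (the robot) and up. Origin: centre of the plate's underside; x across the slide towards the shaft, y along the screw from the drive head to the far end (carriage travel), z up.
- knob_grip (a point): Centre of the round black knob, diameter 48 mm, 24 mm thick, on an 18 mm neck that leaves 20 mm clear under it. It is at (-48, -125, 131) mm in the slide's frame. Knob axis, out of the sloping face: (-0.574, 0, 0.819) in the slide's frame, 35 degrees from vertical. Grip it across its diameter, fingers along this axis, at any roll. Turns with under 0.15 N m.
- knob (a joint): Turn of the knob, rad, growing clockwise seen from outside looking at the knob, which drives the nut along the slide's +y, away from the drive head; counter-clockwise brings it back. A coarse quick-travel screw: 30 mm of nut travel per turn (4.77 mm per rad). Starts near -0.4 to 0.4, range +-11. It stays where it is left.
- tongue (a point): Middle of the top of the brass tongue of the screw's nut (12 mm along y, 16 mm along x), which sticks up 8 mm through the slot in the carriage. The nut follows the knob without play.
- slot (a point): Centre of the slot (17 mm along y, 20 mm along x) in the carriage's top face. The tongue has 5 mm play in it: friction (8 N) holds the carriage until the tongue bears on an end of the slot, 2.5 mm off centre. While the carriage is drawn back to the drive head the tongue is 2.5 mm to the -y side of this point. Where in the play it starts is random.
- pointer_tip (a point): Tip (2 mm wide) of the steel pointer that hangs from a dark bar fixed to the carriage and reaching over the shaft; it moves with the carriage along the slide's y. 2.5 mm above the collars. At the start it is 4 to 16 mm short of the groove, on the drive head's side.
- groove (a point): Middle of the groove, at the collars' top: a 5 mm gap between two steel collars (each 12 mm wide, diameter 72 mm) on the dark steel shaft (diameter 60 mm, 300 mm long) fixed in two vee blocks on the slide's +x side. Axes as the slide's: y along the shaft, away from the drive head.
- carriage: Steel carriage 70 x 80 x 25 mm on the ways, with the slot in its top and the pointer bar; moved by the screw only. Origin: midway along its length, at the height of the bench top (its top face is 75 mm above).
- flange: Bystander: loose steel ring, diameter 90 mm, 12 mm high, lying on the bench. Origin under its centre.
- wrench: Bystander: loose open wrench 170 mm long lying on the bench on the robot's side of the slide.
- jaw: Bystander: loose stepped steel chuck jaw, 24 x 50 x 28 mm, on the bench past the slide's far end.
- can: Bystander: can, diameter 60 mm, 110 mm high.
- hammer: Bystander: hammer lying on the bench.
- spacer: Bystander: aluminium ring, diameter 72 mm, 22 mm high.
- slug: Bystander: upright steel cylinder, diameter 36 mm, 50 mm high.

How it is judged (in metres and radians):
On the way:
1. the pointer has been wound at least 3.5 mm past the groove, away from the drive head (y of pointer_tip in the frame of groove above 0.0035 m), for 0.1 s.
At the end, for the whole second after the job is handed in: The pointer tip is within 2.5 mm of the groove's middle along the shaft, the nut's tongue is at least 1.5 mm to the drive-head side of the slot's centre (it bears on that end of the slot, so the play is taken out), and the knob is still (y of pointer_tip in the frame of groove between -0.0025 and 0.0025 m and y of tongue in the frame of slot below -0.0015 m and velocity of joint knob between -0.05 and 0.05 rad/s); the robot touches nothing.
It fails at once if the carriage was pushed directly, not by the knob (contact force between any of the fingers, the arm and carriage above 2 N).
It fails at once if a loose thing on the bench was moved by more than 15 mm (distance of any of flange, wrench, jaw, can, hammer, spacer, slug from where it was at the start of the episode above 0.015 m).
It also fails if it takes over 67 s, if anything falls off the work surface, if the arm or the gripper's body presses on something with over 40 N, if the wrist force passes 120 N, or if a joint passes its speed limit or range.

ROBOT

A 6-joint arm with a two-finger parallel gripper is mounted at the origin on the work surface. World frame = base frame: x ahead of the robot, y to its left, z up, the work surface at z = 0. Lengths are in mm, angles in rad, forces in N, time in s.
With the tool pointing down it reaches from about 350 to 775 mm from the base axis. Payload 7.3 kg.
Tool frame: the origin (TCP) lies between the finger pads; the fingertips stand 8 mm ahead of it and the grasp point (between the pads) lies 11 mm behind it; y points along the fingers, z is the direction in which the jaws open and shut, and the axes are right-handed (so a half turn about y gives the same grasp; the last joint's range is limited). The gripper opens to 92 mm and grips with 3 to 60 N. Pads are 19 mm wide; open, the fingers measure 130 mm over their backs; the gripper's body (75 mm by 190 mm) begins 47 mm behind the grasp point.
Start: joints at [0.986, 0.342, 1.524, -0, 1.275, -0.146], TCP at [223.036, 475.288, 234.741] pointing down, gripper open.
Joint ranges: [-2.53, 2.53], [-0.77, 2.02], [0.04, 2.7], [-1, 4.14], [0.28, 2.66], [-3.11, 3.11]. Speed limits (rad/s): [2.57, 2.57, 3.14, 3.14, 3.14, 3.14].

INTERFACE

Orientations are given as [roll, pitch, yaw] about the fixed x, y, z axes, in that order (R = Rz(yaw) Ry(pitch) Rx(roll)).
In Python, from plant import bot, vision, job gives the robot as it stands. The module is installed in compiled form; this text tells all that it offers.
- The arm moves only by the tool arm_command, never from a script. Its argument "deltas" is a list of rows, each a list of 4 numbers: the shift along the tool's x, y, z in m, then the turn about the tool's y in degrees. In form: [[x, y, z, twist], ...]. A call has 1 to 5 rows; each row shifts and turns the commanded pose from where the row before left it, along the tool's axes as they then stand; what a row does not reach is not made up. A row lasts 1/10 s, in which the tool goes at most 50 mm and 8.59 degrees, less where a joint would pass 70% of its speed; a pose out of reach is approached as far as the arm can. A call is refused whole if a number of a shift passes 0.05 or a number of a turn 8.59, either way. A call with a gripper value outside its range is refused whole. "claw" is the closure in counts, from 0 (fully open) to 255 (shut), set as the call begins (left out, the last holds). The fingers move at their own pace and stop on an object; the grip force is fixed at half the most. Time passes only in rows, so rows that do not move let the fingers close. It gives the time, the measured TCP pose, the force and the opening at its end, in the units of the state.
- bot.get_obs(): the state, without advancing time (a new reading comes with each control period).
- vision.capture(name): name is "scene" or "top"; returns a dict with "img" (384x512x3 uint8, red, green, blue), "camera_matrix" (3x3 intrinsics, pixels), "world_to_cam" (4x4, takes a point from world to camera coordinates). Camera axes: x right, y down, z forward; pixel columns grow to the right and rows downward; lengths in mm; the calibration is good to about 2 mm. A picture is of the moment at which its call begins. There is no depth.
- job.close_job(): hands the job in, once; it reports no verdict.
Trained networks look in a picture, given as the dict that the camera call returned (one of the last four; its "shot" number tells which), for a name from the list of things; names that differ only in an ending like _2 or _b are one class to them, and where a whole thing is asked for, a point or a joint stands for the part that bears it (a point fixed in the world has none). Each returns a list of dicts, best first, with "confidence" (0 to 1); they miss things now and then, are a little off and sometimes report something else, mostly with a low value. They report only what shows in the picture. A call takes as long as a camera call.
- vision.find_in(picture, name): "xyz" ([x, y, z] in mm, in the coordinates of the camera as it stood for that picture, good to about 4 mm: the middle of the surface that is visible of it).
- vision.regions_of(picture, name): "mask" (384x512 bool, what is visible of it).
The state is a dict: "time": time; "joint_positions": joint angles; "dq": joint speeds; "tau": joint torques, N m; "tool_pos": TCP position; "tcp_rot": TCP orientation; "contact_force": force on the tool from outside, world axes, zero at the start; "moment": the same for the moment, N m; "grip_width": finger opening in mm.
Only numpy, scipy, OpenCV 4.12 (cv2) and the standard library are available. Lean on these libraries where they do the work, as an engineer would, in place of code of your own. Each camera call takes 0.05 s, during which the arm holds its last target. There are 200 camera calls.

## Working session

There is one attempt and no reset: what is moved stays moved. The work goes in short steps, Python scripts to look and compute and a tool call to move; the robot and the scene stay as the last step left them, time stands still between calls to the robot, and variables do not carry over. Pictures are saved under pics/ and viewed, about 8 in all and at most 12, crops included, and the job is handed in when it is done.

Besides the shell and the picture viewer there is one more tool, called after "Call:" as name(argument=value, ...) on one line, values as JSON. arm_command: Moves the arm, as the interface text tells. Its arguments: {"type":"object","properties":{"deltas":{"type":"array","items":{"type":"array","items":{"type":"number"}}},"claw":{"type":"number"}},"required":["deltas"]}

```bash
mkdir -p pics; cat > h.py <<'E'
import numpy as np, cv2
from plant import bot, vision, job
def cap(n):
    return vision.capture(n)
def save(p,f,crop=None,s=1):
    im=p["img"][:,:,::-1]
    if crop: im=im[crop[1]:crop[3],crop[0]:crop[2]]
    cv2.imwrite("pics/"+f,cv2.resize(im,None,fx=s,fy=s,interpolation=cv2.INTER_CUBIC))
def toW(p,xyz):
    T=np.linalg.inv(p["world_to_cam"]); return T[:3,:3]@np.array(xyz)+T[:3,3]
def proj(p,X):
    T=p["world_to_cam"]; c=(T[:3,:3]@np.atleast_2d(X).T).T+T[:3,3]; q=(p["camera_matrix"]@c.T).T; return q[:,:2]/q[:,2:]
def tri(ps,uvs):
    A=[]
    for p,uv in zip(ps,uvs):
        P=p["camera_matrix"]@np.array(p["world_to_cam"])[:3]
        A+= [uv[0]*P[2]-P[0], uv[1]*P[2]-P[1]]
    v=np.linalg.svd(np.array([a/np.linalg.norm(a[:3]) for a in A])*[1,1,1,1e-3])[2][-1]; return v[:3]/v[3]*1e-3
def onz(p,uv,z):
    T=np.linalg.inv(p["world_to_cam"]); d=T[:3,:3]@np.linalg.inv(p["camera_matrix"])@[uv[0],uv[1],1]; return T[:3,3]+d*(z-T[2,3])/d[2]
E
python3 - <<'E'
from h import *
np.set_printoptions(precision=1,suppress=True)
o=bot.get_obs(); print(o)
ps={n:cap(n) for n in("scene","top")}
for n,p in ps.items():
    save(p,n+"0.png",s=1.5)
    print(n,p["camera_matrix"].tolist(),np.linalg.inv(p["world_to_cam"])[:3,3])
    for t in("slide","knob_grip","knob","tongue","slot","pointer_tip","groove","carriage","flange","wrench","can","hammer","spacer","slug","jaw"):
        try:
            r=vision.find_in(p,t)[:2]; print(t,[(toW(p,d["xyz"]),proj(p,toW(p,d["xyz"]))[0],round(d["confidence"],2)) for d in r])
        except Exception as e: print(t,e)
E
```

```text
{'time': 0.0, 'joint_positions': array([ 1. ,  0.3,  1.5, -0. ,  1.3, -0.1]), 'dq': array([-0.,  0., -0., -0.,  0.,  0.]), 'tau': array([ -0. , -43.1, -24.4,   0.1,   0.1,  -0. ]), 'tool_pos': array([222.8, 474.9, 234. ]), 'tcp_rot': array([-1.6,  0. , -0.4]), 'contact_force': array([ 0.7, -0.5, -0.6]), 'moment': array([-0. , -0. , -0.1]), 'grip_width': 91.90253721182563}
scene [[400.623383650941, 0.0, 253.04208416842394], [0.0, 400.623383650941, 192.29711412889841], [0.0, 0.0, 1.0]] [1125.9  622.  1035.2]
slide [(array([596.4,  24.8,  50.9]), array([236.7, 211.6]), 0.81)]
knob_grip [(array([ 544.7, -120.9,  134.7]), array([216.7, 161.6]), 0.67), (array([729.5,  70.3,  88. ]), array([213.6, 237.5]), 0.4)]
knob [(array([ 636.4, -363.9,   79.5]), array([152.1, 151.5]), 0.56), (array([ 539.3, -118.6,  140.7]), array([218.3, 159.8]), 0.45)]
tongue [(array([603.5,  32.6,  76. ]), array([236.5, 209.1]), 0.54)]
slot [(array([600.1,  36.6,  78.5]), array([238.2, 208.7]), 0.65), (array([730.3,  67.7,  89.2]), array([212.7, 236.9]), 0.38)]
pointer_tip [(array([604.2,  36.8,  74.5]), array([237
[... 1561 characters left out ...]
94.4, 243.9]), 0.63)]
carriage [(array([589.9,  27.9,  72.7]), array([257.7, 184.8]), 0.55), (array([405.2, -94.8,   4.6]), array([294.7, 243.8]), 0.27)]
flange [(array([451.3,  98.3,  15.2]), array([236. , 229.4]), 0.56)]
wrench [(array([404. , -92.2,   2.3]), array([293.9, 244.2]), 0.54)]
can [(array([ 627.2, -371.3,  112.1]), array([385.6, 171. ]), 0.78), (array([ 435.3, -464. ,   22.7]), array([408.5, 234.5]), 0.68)]
hammer [(array([483.2, 591.8,  22.1]), array([ 85.3, 219.3]), 0.71), (array([592.1, 237.8,  13.7]), array([194.5, 187.1]), 0.49)]
spacer [(array([ 433.9, -463.8,   21.7]), array([408.4, 234.9]), 0.84)]
slug []
jaw [(array([593.4, 238.3,  15. ]), array([194.3, 186.7]), 0.41)]
```

View pics/scene0.png

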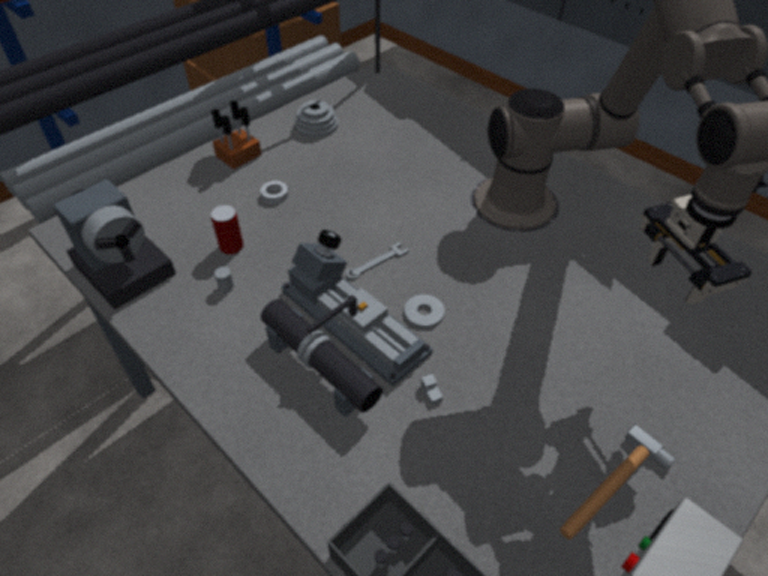

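View pics/top0.png

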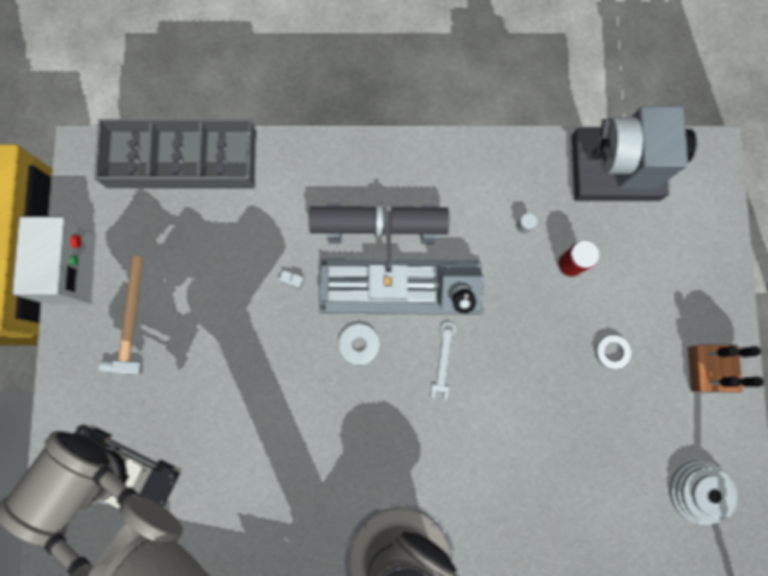

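The two pictures show the knob at scene (329,240)/1.5 and top (463,300)/1.5. The collars are near top (380,220)/1.5, with the pointer bar at column ≈389/1.5, towards the drive head. Next I'll measure the knob and slide yaw, and look at the pointer up close.

```bash
python3 - <<'E'
from h import *
np.set_printoptions(precision=1,suppress=True)
ps={n:cap(n) for n in("scene","top")}
ks=[]
for n,p in ps.items():
    for t in("knob","groove","slide","carriage","pointer_tip","tongue"):
        r=vision.regions_of(p,t)
        for d in r[:2]:
            m=d["mask"]; v,u=np.nonzero(m); print(n,t,round(d["confidence"],2),m.sum(),"c",u.mean(),v.mean(),"box",u.min(),u.max(),v.min(),v.max(), cv2.minAreaRect(np.c_[u,v].astype(np.float32)))
            
g=ps["top"]["img"].astype(float).mean(2)
print("top rows 135..172, cols 240..275")
for r in list(range(134,176,2)): print(r,g[r,240:274].astype(int))
save(ps["top"],"top1.png",(200,125,335,220),5.5)
save(ps["scene"],"scene1.png",(165,140,295,285),4)
E
```

```text
scene knob 0.59 163 c 218.61963190184048 160.85889570552146 box 213 226 154 169 ((219.5, 161.5), (15.0, 13.0), 90.0)
scene groove 0.95 2329 c 213.7028767711464 238.24474023185917 box 174 254 199 277 ((211.502685546875, 238.1162109375), (98.47499084472656, 32.09068298339844), 43.66777801513672)
scene groove 0.52 4188 c 234.37129894937917 207.55109837631326 box 188 288 153 256 ((232.49525451660156, 208.9218292236328), (113.59864044189453, 56.02668380737305), 49.65825653076172)
scene slide 0.8 4149 c 234.0106049650518 207.38009158833455 box 188 287 154 256 ((232.49952697753906, 208.96612548828125), (112.56873321533203, 54.956233978271484), 50.582611083984375)
scene carriage 0.62 697 c 237.32855093256816 208.14347202295554 box 206 258 193 221 ((232.05401611328125, 213.5780029296875), (25.424707412719727, 51.29213333129883), 55.304840087890625)
scene pointer_tip 0.84 650 c 237.70923076923077 208.01384615384615 box 205 258 193 222 ((232.1040496826172, 213.82371520996094), (24.998554229736328, 51.0185546875), 53.746158599853516)
scene pointer_tip 0.19 593 c 152.12984822934231 152.9780775716
[... 3411 characters left out ...]
20 112 110 111 112 112 112 111 111 111 112 112 110 111 110 105
  97  91  96 106 111 114 115 122 139 156 165 168 168 168 167 168]
168 [127 122 115 113 113 114 114 113 113 112 114 114 115 114 115 115 114 107
  97  91  97 107 112 114 114 114 116 122 129 131 132 133 133 132]
170 [114 113 114 114 114 114 116 115 115 115 115 116 116 114 114 114 113 107
  97  91  98 107 112 115 116 114 114 113 114 114 114 115 116 117]
172 [110 109 110 110 110 112 113 114 113 113 113 114 114 114 114 114 113 107
  98  94  98 108 113 113 112 110 110 111 112 112 112 112 112 113]
174 [101 100 101 100 101 102 102 103 103 103 103 103 103 104 104 103 100  94
  92  95 102 107 105 104 103 104 103 104 103 102 103 102 102 103]
```

View pics/top1.png

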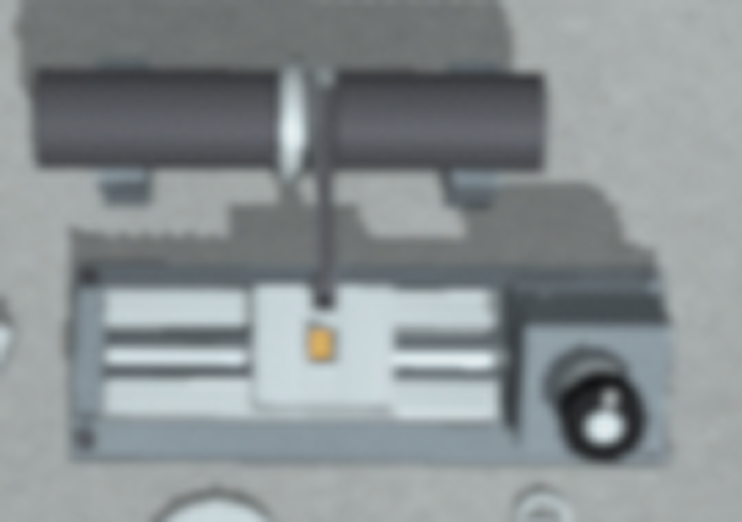

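View pics/scene1.png

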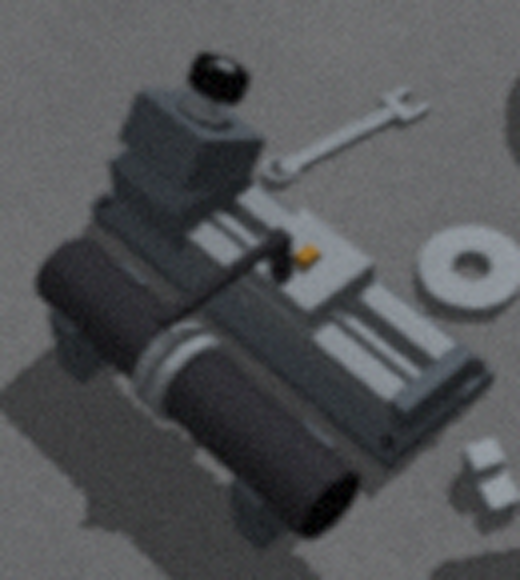

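The close-ups show the groove near column ≈255.5 and the bar near ≈259.2, so the pointer is about 11 mm short. The plate's corners at top-crop (72,460) and (668,465) give the slide frame. Next I'll cross-check the knob position.

```bash
python3 - <<'E'
from h import *
np.set_printoptions(precision=1,suppress=True)
s,t=cap("scene"),cap("top")
c=lambda x,y:(200+x/5.5-.5+.5/5.5,125+y/5.5-.5+.5/5.5)
def dark(p,box,th):
    g=p["img"].max(2).astype(float); x0,y0,x1,y1=box; m=(g[y0:y1,x0:x1]<th).astype(np.uint8)
    n,l,st,ce=cv2.connectedComponentsWithStats(m); i=1+np.argmax(st[1:,4]); return st[i]+[x0,y0,0,0,0],ce[i]+[x0,y0]
for th in(30,45,60,75): print(th,"top",dark(t,(298,188,320,212),th),"scene",dark(s,(208,150,230,172),min(th,50)))
for uvs in ([(218.6,161),(308.1,199.6)],[(219.5,160),(308.8,200.3)]):
    X=tri([s,t],uvs); print("knob",X,proj(s,X)-uvs[0],proj(t,X)-uvs[1])
BL=onz(t,c(72,460),20);BR=onz(t,c(668,465),20);TL=onz(t,c(70,262),20);TR=onz(t,c(658,268),20)
print(BL,BR,TL,TR)
d=BL-BR; yaw=np.arctan2(-d[0],d[1]); print("len",np.linalg.norm(d),"yaw deg",np.degrees(yaw))
ey=np.array([-np.sin(yaw),np.cos(yaw),0]);ex=np.array([np.cos(yaw),np.sin(yaw),0])
O=(BL+BR)/2+60*ex;O[2]=0
print("O",O,"knob pred",O-48*ex-125*ey+[0,0,131], proj(t,O-48*ex-125*ey+[0,0,131]),proj(s,O-48*ex-125*ey+[0,0,131]))
for y in(-180,180):
  for x in(-60,60): X=O+x*ex+y*ey+[0,0,20]; print(x,y,proj(t,X),proj(s,X))
E
```

```text
30 top (array([303, 194,   7,   5,   9]), array([305.8, 195.4])) scene (array([213, 154,  14,  11,  90]), array([218.8, 160. ]))
45 top (array([302, 193,  13,  14,  46]), array([306.3, 197.5])) scene (array([212, 154,  15,  12, 112]), array([219., 160.]))
60 top (array([302, 193,  14,  15,  93]), array([308.1, 199. ])) scene (array([212, 154,  15,  12, 118]), array([219. , 159.9]))
75 top (array([301, 193,  16,  16, 123]), array([308.3, 199.6])) scene (array([212, 154,  15,  12, 118]), array([219. , 159.9]))
knob [ 0. -0.  0.] [[123.  -26.7]] [[-41.8 173.6]]
knob [ 0. -0.  0.] [[122.1 -25.7]] [[-42.5 172.9]]
[520.6 175.4  20. ] [ 518.2 -181.4   20. ] [641.6 178.6  20. ] [ 638.5 -178.2   20. ]
len 356.870244406446 yaw deg -0.390979290353248
O [579.4  -3.4   0. ] knob pred [ 530.6 -128.1  131. ] [[309.2 200.7]] [[218.5 159.2]]
-60 -180 [[321.5 209.1]] [[212.7 172.6]]
60 -180 [[320.9 173.4]] [[185.9 190.2]]
-60 180 [[212.2 208.2]] [[288.  231.5]]
60 180 [[213.  172.5]] [[261.  254.3]]
```

```bash
cat >> h.py <<'E'
from scipy.spatial.transform import Rotation as Ro
def goto(X):
    o=bot.get_obs(); R=Ro.from_euler('xyz',o["tcp_rot"]).as_matrix(); d=np.array(X)-o["tool_pos"]
    print("t",round(o["time"],2),"pos",o["tool_pos"].round(1),"rotdeg",np.degrees(o["tcp_rot"]).round(1),"F",o["contact_force"].round(1),"M",o["moment"].round(2),"w",round(o["grip_width"],1),"j6",o["joint_positions"].round(2),"tool delta mm",(R.T@d).round(1))
E
sed -i 's/\*1e-3$/*1e3/; s/v\[3\]\*1e-3/v[3]*1e3/' h.py
python3 - <<'E'
from h import *
s,t=cap("scene"),cap("top")
for uvs in ([(218.6,161),(308.1,199.6)],[(219.2,160),(309,200.5)]): print(tri([s,t],uvs))
goto([530,-127,230])
E
```

```text
[ 534.09924504 -124.94610991  127.46925822]
[ 530.66347332 -126.91074557  128.52353572]
t 2.5 pos [223.1 475.3 234.7] rotdeg [-90.   -0.  -25.1] F [ 0.3  0.8 -0.4] M [ 0.03 -0.03 -0.02] w 91.7 j6 [ 0.99  0.34  1.52 -0.    1.28 -0.15] tool delta mm [ 533.8    4.7 -414.8]
```

Call:
arm_command(deltas=[[0.036,0,-0.028,0],[0.036,0,-0.028,0],[0.036,0,-0.028,0],[0.036,0,-0.028,0],[0.036,0,-0.028,0]])

```text
time: 3.0
tool_pos: [327.0, 270.5, 234.9]
tcp_rot: [-1.57, -0.0, -0.438]
contact_force: [1.1, -1.0, -0.7]
grip_width: 91.6
```

Call:
arm_command(deltas=[[0.036,0,-0.028,0],[0.036,0,-0.028,0],[0.036,0,-0.028,0],[0.036,0,-0.028,0],[0.036,0,-0.028,0]])

```text
time: 3.5
tool_pos: [430.6, 67.0, 235.0]
tcp_rot: [-1.57, -0.001, -0.439]
contact_force: [0.2, 0.8, -0.1]
grip_width: 91.6
```

Call:
arm_command(deltas=[[0.034,0,-0.027,0],[0.034,0,-0.027,0],[0.034,0,-0.027,0],[0.034,0,-0.027,0],[0,0,0,0]])

```text
time: 4.0
tool_pos: [509.0, -91.1, 234.3]
tcp_rot: [-1.572, -0.002, -0.443]
contact_force: [-0.0, 0.2, -0.3]
grip_width: 91.8
```

Call:
arm_command(deltas=[[0,0,0,-8.5],[0,0,0,-8.5],[0,0,0,-8.5],[0,0,0,-8.5],[0,0,0,-8.5]])

```text
time: 4.5
tool_pos: [506.9, -86.0, 234.7]
tcp_rot: [-1.57, 0.0, 0.309]
contact_force: [0.2, -0.8, 0.1]
grip_width: 92.1
```

Call:
arm_command(deltas=[[0,0,0,-8.5],[0,0,0,-8.5],[0,0,0,-8.5],[0,0,0,-7.5],[0,0,0,0]])

```text
time: 5.0
tool_pos: [506.9, -86.0, 234.8]
tcp_rot: [-1.571, -0.0, 0.88]
contact_force: [-0.1, -0.4, -0.9]
grip_width: 92.0
```

```bash
python3 -c "
from h import *
goto([530.5,-127,200])"
```

```text
t 5.0 pos [506.9 -86.  234.8] rotdeg [-90.   -0.   50.4] F [-0.1 -0.4 -0.9] M [0.1  0.1  0.02] w 92.0 j6 [-0.32  0.32  1.55  0.    1.27 -2.77] tool delta mm [-16.6  34.8 -44.3]
```

```bash
python3 -c "
from h import *
np.set_printoptions(precision=1,suppress=True)
t=cap('top')
O=np.array([579,-3,0])
for x in range(-60,40,10):
    z=105+(x+29.6)*.7
    print(x,round(z,1),proj(t,O+[x,-125,z])[0],(proj(t,O+[x,-125,z])[0]-[200,125])*5.5)
print(proj(t,O+[-48,-125,131]))
save(t,'top2.png',(280,150,340,220),7)
"
```

```text
-60 83.7 [307.2 206.4] [589.9 447.9]
-50 90.7 [307.5 203. ] [591.1 428.9]
-40 97.7 [307.7 199.5] [592.3 409.9]
-30 104.7 [307.9 196. ] [593.5 390.6]
-20 111.7 [308.1 192.5] [594.8 371.2]
-10 118.7 [308.4 188.9] [596.  351.6]
0 125.7 [308.6 185.4] [597.3 331.9]
10 132.7 [308.8 181.7] [598.6 312.1]
20 139.7 [309.1 178.1] [599.9 292. ]
30 146.7 [309.3 174.4] [601.2 271.9]
[[309.1 200.6]]
```

View pics/top2.png

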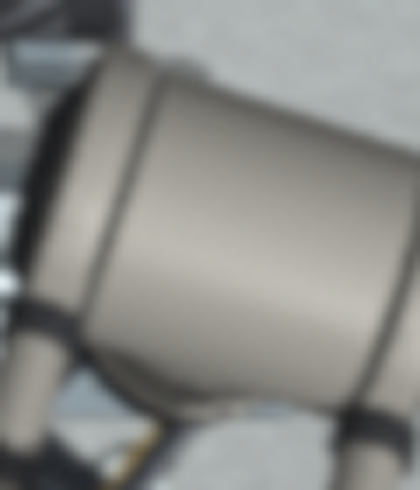

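Call:
arm_command(deltas=[[-0.0083,0.02,-0.022,0],[-0.0083,0.02,-0.0223,0],[0,0,0,8],[0,0,0,0],[0,0,0,0]], claw=80)

```text
time: 5.55
tool_pos: [530.7, -127.4, 195.0]
tcp_rot: [-1.571, -0.0, 0.741]
contact_force: [0.2, 0.0, -0.2]
grip_width: 63.8
```

```bash
python3 -c "
from h import *
goto([530.5,-127,132])"
```

```text
t 5.55 pos [ 530.7 -127.4  195. ] rotdeg [-90.   -0.   42.4] F [ 0.2  0.  -0.2] M [ 0.1   0.07 -0.03] w 63.8 j6 [-0.38  0.41  1.53  0.    1.2  -2.69] tool delta mm [ 0.1 63.   0.5]
```

Call:
arm_command(deltas=[[0,0.025,0,0],[0,0.015,0,0],[0,0.01,0,0],[0,0,0,0]])

```text
time: 5.95
tool_pos: [530.2, -127.2, 144.0]
tcp_rot: [-1.569, 0.001, 0.741]
contact_force: [-0.5, 0.8, -0.1]
grip_width: 63.0
```

Call:
arm_command(deltas=[[0,0.005,0,0],[0,0.005,0,0],[0,0.003,0,0],[0,0,0,0]])

```text
time: 6.35
tool_pos: [530.6, -127.7, 131.5]
tcp_rot: [-1.57, 0.0, 0.739]
contact_force: [-0.1, -0.1, -0.5]
grip_width: 62.9
```

No contact. Closing now.

Call:
arm_command(deltas=[[0,0,0,0],[0,0,0,0],[0,0,0,0],[0,0,0,0]], claw=255)

```text
time: 6.75
tool_pos: [531.4, -128.3, 132.0]
tcp_rot: [-1.573, -0.001, 0.739]
contact_force: [2.7, -3.5, -2.5]
grip_width: 50.1
```

Call:
arm_command(deltas=[[0,0,0,4],[0,0,0,6],[0,0,0,0]])

```text
time: 7.05
tool_pos: [531.4, -128.2, 131.9]
tcp_rot: [-1.572, -0.001, 0.562]
contact_force: [4.2, -3.7, -2.4]
grip_width: 50.4
```

```bash
python3 -c "
from h import *
goto([530.5,-127,132])"
```

```text
t 7.05 pos [ 531.4 -128.2  131.9] rotdeg [-90.1  -0.   32.2] F [ 4.2 -3.7 -2.4] M [-0.37 -0.5  -0.01] w 50.4 j6 [-0.38  0.48  1.61 -0.    1.05 -2.51] tool delta mm [-0.1 -0.2  1.5]
```

Call:
arm_command(deltas=[[0,0,0,8],[0,0,0,8],[0,0,0,8],[0,0,0,8],[0,0,0,8]])

```text
time: 7.55
tool_pos: [531.0, -127.9, 132.0]
tcp_rot: [-1.571, -0.001, -0.138]
contact_force: [-0.4, -3.4, 4.8]
grip_width: 47.5
```

Call:
arm_command(deltas=[[0,0,0,8],[0,0,0,8],[0,0,0,8],[0,0,0,8],[0,0,0,8]])

```text
time: 8.05
tool_pos: [531.0, -127.1, 132.2]
tcp_rot: [-1.569, 0.0, -0.837]
contact_force: [0.1, 1.5, 1.8]
grip_width: 50.1
```

```bash
python3 -c "
from h import *
goto([530.5,-127,132])
t=cap('top');s=cap('scene')
g=t['img'].astype(float).mean(2)
for r in (138,142,146,150,156,160,164,168): print(r,g[r,240:274].astype(int))
save(t,'top3.png',(200,125,335,220),5.5)
save(s,'scene3.png',(165,140,295,285),4)
"
```

```text
t 8.05 pos [ 531.  -127.1  132.2] rotdeg [-89.9   0.  -47.9] F [0.1 1.5 1.8] M [ 0.72 -0.65  0.49] w 50.1 j6 [-0.38  0.48  1.61  0.    1.05 -1.11] tool delta mm [-0.4  0.2 -0.3]
138 [ 65  68  70  71  72  72  72  72  72  74  86 111 129 132 122 107 108 123
 132 127 107  82  72  71  71  73  72  71  72  71  72  71  71  69]
142 [ 63  62  63  63  63  62  63  64  63  64  83 117 138 142 129 102  76  66
  74  85  83  70  62  62  62  63  63  66  74  82  84  81  75  68]
146 [ 66  66  65  66  66  66  66  66  65  68  87 123 147 150 137 107  78  67
  81 106 111 102  99 100 101 101 102 102 102 102 101  95  85  74]
150 [ 57  56  56  58  58  57  57  56  57  58  76 107 128 132 121  95  71  68
 103 144 147 121 104 103 104 103 104 102  96  81  64  57  57  57]
156 [154 155 156 156 155 154 155 149 132 113 119 137 134 116 105  99  87  84
 107 139 149 142 139 138 139 138 139 139 140 140 139 137 138 139]
160 [172 172 171 173 173 173 171 166 152 132 120 117 120 134 148 144 121 101
 110 142 165 173 172 172 171 172 174 174 174 174 174 176 175 175]
164 [146 126 118 117 117 117 118 118 119 119 117 117 117 116 114 105  97  95
  97 107 115 117 118 127 147 165 173 174 174 174 174 176 176 176]
168 [126 120 118 118 118 119 119 119 117 118 118 120 120 120 116 107  99  95
  98 109 117 120 119 119 122 129 134 135 136 137 138 139 139 138]
```

View pics/scene3.png

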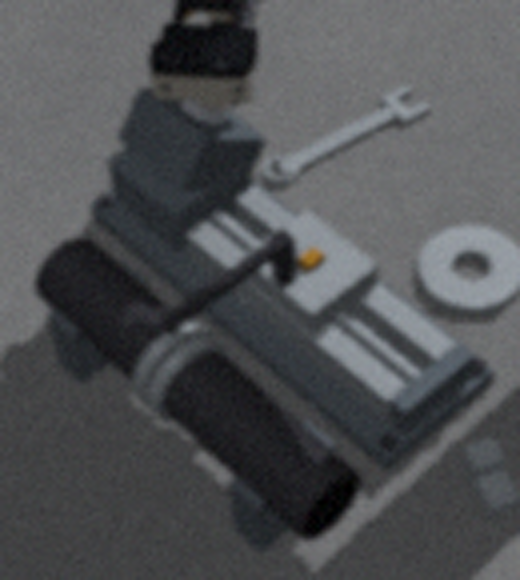

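Call:
arm_command(deltas=[[0,0,0,0],[0,0,0,0],[0,0,0,0],[0,0,0,-5]], claw=80)

```text
time: 8.55
tool_pos: [530.4, -127.8, 131.4]
tcp_rot: [-1.571, 0.001, -0.742]
contact_force: [-0.3, 0.4, -0.7]
grip_width: 63.0
```

Call:
arm_command(deltas=[[0,0,0,-8.5],[0,0,0,-8.5],[0,0,0,-8.5],[0,0,0,-8.5],[0,0,0,-8.5]])

```text
time: 9.05
tool_pos: [530.4, -127.8, 131.4]
tcp_rot: [-1.571, 0.001, 0.005]
contact_force: [0.6, -0.0, -0.3]
grip_width: 63.2
```

Call:
arm_command(deltas=[[0,0,0,-8.5],[0,0,0,-8.5],[0,0,0,-8.5],[0,0,0,-8.5],[0,0,0,-8.5]])

```text
time: 9.55
tool_pos: [530.4, -127.8, 131.4]
tcp_rot: [-1.57, 0.001, 0.746]
contact_force: [0.9, 0.6, 1.0]
grip_width: 63.1
```

Call:
arm_command(deltas=[[0,0,0,-5],[0,0,0,0],[0,0,0,0],[0,0,0,0],[0,0,0,0]], claw=255)

```text
time: 10.05
tool_pos: [531.4, -128.4, 131.5]
tcp_rot: [-1.572, -0.0, 0.825]
contact_force: [4.3, -3.4, -4.0]
grip_width: 49.9
```

Call:
arm_command(deltas=[[0,0,0,8],[0,0,0,8],[0,0,0,8],[0,0,0,8],[0,0,0,8]])

```text
time: 10.55
tool_pos: [530.8, -128.1, 131.5]
tcp_rot: [-1.571, 0.0, 0.121]
contact_force: [0.5, -3.1, -0.6]
grip_width: 47.6
```

Call:
arm_command(deltas=[[0,0,0,8],[0,0,0,8],[0,0,0,8],[0,0,0,8],[0,0,0,8]])

```text
time: 11.05
tool_pos: [530.8, -127.4, 131.9]
tcp_rot: [-1.57, 0.0, -0.576]
contact_force: [-1.1, 0.3, 1.7]
grip_width: 50.0
```

Call:
arm_command(deltas=[[0,0,0,8],[0,0,0,6],[0,0,0,0]])

```text
time: 11.35
tool_pos: [530.8, -127.0, 132.0]
tcp_rot: [-1.57, 0.001, -0.816]
contact_force: [0.5, 3.3, 3.4]
grip_width: 50.4
```

```bash
cat >> h.py <<'E'
def bar(n=2):
    g=np.mean([cap('top')['img'].astype(float).mean(2) for _ in range(n)],0)
    b=[]
    for r in range(163,172):   # dark bar over light carriage/plate
        w=np.clip(np.median(g[r,246:268])-g[r,246:268]-4,0,None); w[abs(np.arange(22)-w.argmax())>3]=0; b.append((w*np.arange(246,268)).sum()/w.sum())
    print("bar cols",np.round(b,2),"mean",round(np.mean(b),2))
    for r in (138,142,146,150): print(r,g[r,244:270].astype(int))
    return g
E
python3 -c "
from h import *
goto([530.5,-127,132]); bar()
"
```

```text
t 11.35 pos [ 530.8 -127.   132. ] rotdeg [-89.9   0.  -46.8] F [0.5 3.3 3.4] M [ 0.9  -0.42  0.37] w 50.4 j6 [-0.38  0.48  1.61  0.    1.05 -1.13] tool delta mm [-0.3  0.  -0.2]
bar cols [255.97 256.   255.95 255.9  255.92 256.03 256.11 256.07 256.05] mean 256.0
138 [ 71  72  72  72  72  73  86 111 129 132 122 107 108 123 132 127 107  83
  72  72  72  72  72  71  71  71]
142 [ 63  62  62  63  62  64  83 116 138 139 119  90  76  96 124 132 111  79
  63  62  62  62  63  66  74  81]
146 [ 66  66  65  66  66  67  87 123 146 145 120  87  79 109 144 159 143 113
  99 100 101 101 102 102 102 101]
150 [ 57  57  57  57  57  58  76 108 128 128 107  81  92 150 208 225 192 135
 106 102 103 104 103  98  84  67]
```

Call:
arm_command(deltas=[[0,0,0,0],[0,0,0,0],[0,0,0,0],[0,0,0,-5]], claw=80)

```text
time: 11.85
tool_pos: [530.4, -128.0, 131.4]
tcp_rot: [-1.572, 0.001, -0.725]
contact_force: [-1.1, 0.1, -0.3]
grip_width: 62.8
```

Call:
arm_command(deltas=[[0,0,0,-8.5],[0,0,0,-8.5],[0,0,0,-8.5],[0,0,0,-8.5],[0,0,0,-8.5]])

```text
time: 12.35
tool_pos: [530.4, -128.0, 131.4]
tcp_rot: [-1.571, 0.001, 0.021]
contact_force: [0.1, -1.2, 0.3]
grip_width: 63.3
```

Call:
arm_command(deltas=[[0,0,0,-8.5],[0,0,0,-8.5],[0,0,0,-8.5],[0,0,0,-8.5],[0,0,0,-8.5]])

```text
time: 12.85
tool_pos: [530.4, -128.0, 131.4]
tcp_rot: [-1.57, 0.001, 0.763]
contact_force: [-0.3, -0.0, 0.6]
grip_width: 63.4
```

Call:
arm_command(deltas=[[0,0,0,-5],[0,0,0,0],[0,0,0,0],[0,0,0,0],[0,0,0,0]], claw=255)

```text
time: 13.35
tool_pos: [531.3, -128.5, 131.5]
tcp_rot: [-1.572, 0.0, 0.842]
contact_force: [4.2, -4.2, -3.3]
grip_width: 50.0
```

Call:
arm_command(deltas=[[0,0,0,8],[0,0,0,8],[0,0,0,8],[0,0,0,8],[0,0,0,8]])

```text
time: 13.85
tool_pos: [530.8, -128.2, 131.5]
tcp_rot: [-1.571, 0.0, 0.139]
contact_force: [1.5, -2.6, -3.4]
grip_width: 48.2
```

Call:
arm_command(deltas=[[0,0,0,8],[0,0,0,8],[0,0,0,8],[0,0,0,8],[0,0,0,8]])

```text
time: 14.35
tool_pos: [530.7, -127.4, 131.9]
tcp_rot: [-1.57, 0.0, -0.559]
contact_force: [-0.6, 1.3, 1.8]
grip_width: 49.6
```

Call:
arm_command(deltas=[[0,0,0,8],[0,0,0,6],[0,0,0,0]])

```text
time: 14.65
tool_pos: [530.7, -127.0, 132.0]
tcp_rot: [-1.57, 0.001, -0.799]
contact_force: [0.7, 3.2, 2.3]
grip_width: 50.0
```

```bash
python3 -c "
from h import *
goto([530.5,-127,132]); bar()
"
```

```text
t 14.65 pos [ 530.7 -127.   132. ] rotdeg [-89.9   0.  -45.8] F [0.7 3.2 2.3] M [ 0.91 -0.36  0.25] w 50.0 j6 [-0.38  0.48  1.61  0.    1.05 -1.15] tool delta mm [-0.2  0.  -0.2]
bar cols [253.61 253.66 253.78 253.9  253.91 253.86 253.79 253.73 253.69] mean 253.77
138 [ 72  72  72  72  71  73  86 111 129 131 122 107 109 123 131 127 107  82
  72  71  72  72  72  71  71  71]
142 [ 63  63  62  62  63  64  82 109 115  96  75  78 105 131 142 136 111  79
  63  62  63  62  63  66  74  81]
146 [ 66  65  66  66  66  67  86 116 122  99  74  82 120 156 170 166 143 113
  99 100 101 101 102 102 102 101]
150 [ 56  57  57  57  57  58  76 102 109  91  75 108 171 221 235 231 193 135
 105 103 103 104 103  99  85  67]
```

Call:
arm_command(deltas=[[0,0,0,0],[0,0,0,0],[0,0,0,0],[0,0,0,-5]], claw=80)

```text
time: 15.15
tool_pos: [530.5, -128.0, 131.4]
tcp_rot: [-1.571, 0.0, -0.708]
contact_force: [0.6, -0.4, 0.0]
grip_width: 62.8
```

Call:
arm_command(deltas=[[0,0,0,-8.5],[0,0,0,-8.5],[0,0,0,-8.5],[0,0,0,-8.5],[0,0,0,-8.5]])

```text
time: 15.65
tool_pos: [530.4, -128.1, 131.4]
tcp_rot: [-1.571, 0.001, 0.039]
contact_force: [0.3, -0.6, -0.4]
grip_width: 62.9
```

Call:
arm_command(deltas=[[0,0,0,-8],[0,0,0,0],[0,0,0,0],[0,0,0,0],[0,0,0,0]], claw=255)

```text
time: 16.15
tool_pos: [530.6, -128.2, 131.5]
tcp_rot: [-1.571, 0.0, 0.17]
contact_force: [0.2, -3.3, -1.6]
grip_width: 48.2
```

Call:
arm_command(deltas=[[0,0,0,8],[0,0,0,8],[0,0,0,8],[0,0,0,8],[0,0,0,8]])

```text
time: 16.65
tool_pos: [530.9, -127.5, 131.8]
tcp_rot: [-1.57, -0.0, -0.532]
contact_force: [-1.3, -0.5, 3.4]
grip_width: 49.6
```

Call:
arm_command(deltas=[[0,0,0,8],[0,0,0,8],[0,0,0,0],[0,0,0,0]])

```text
time: 17.05
tool_pos: [530.9, -127.2, 132.0]
tcp_rot: [-1.57, 0.0, -0.802]
contact_force: [-0.0, 2.4, 3.0]
grip_width: 50.4
```

```bash
python3 -c "
from h import *
goto([530.5,-127,132]); bar()
"
```

```text
t 17.05 pos [ 530.9 -127.2  132. ] rotdeg [-89.9   0.  -46. ] F [-0.   2.4  3. ] M [ 0.61 -0.21  0.06] w 50.4 j6 [-0.38  0.48  1.61  0.    1.05 -1.15] tool delta mm [-0.4 -0.  -0.2]
bar cols [252.74 252.56 252.48 252.47 252.49 252.54 252.57 252.58 252.57] mean 252.56
138 [ 71  72  71  72  72  73  86 111 129 131 121 107 109 123 131 127 106  83
  72  71  72  71  72  71  71  71]
142 [ 63  63  63  62  62  65  82 104 102  81  67  77 106 131 142 137 111  79
  63  62  62  62  64  66  74  80]
146 [ 65  66  66  65  65  67  84 105 103  80  66  82 121 156 170 166 143 112
  99 100 101 102 102 102 102 102]
150 [ 57  57  57  57  57  58  67  79  79  70  75 116 176 222 235 231 193 135
 105 103 103 104 104  99  84  67]
```

Call:
arm_command(deltas=[[0,0,0,-8],[0,0,0,-8],[0,0,0,-8],[0,0,0,-8],[0,0,0,-8]])

```text
time: 17.65
tool_pos: [530.9, -128.0, 131.4]
tcp_rot: [-1.571, -0.0, -0.1]
contact_force: [-0.0, 0.6, 0.8]
grip_width: 48.2
```

Call:
arm_command(deltas=[[0,0,0,-8],[0,0,0,-8],[0,0,0,-8],[0,0,0,-8],[0,0,0,-8]])

```text
time: 18.15
tool_pos: [531.1, -128.6, 131.8]
tcp_rot: [-1.573, -0.0, 0.597]
contact_force: [-0.1, -0.1, 0.7]
grip_width: 49.9
```

Call:
arm_command(deltas=[[0,0,0,-8],[0,0,0,-4],[0,0,0,0]])

```text
time: 18.45
tool_pos: [531.1, -128.7, 131.9]
tcp_rot: [-1.573, 0.0, 0.802]
contact_force: [0.1, -2.8, 0.8]
grip_width: 50.0
```

```bash
python3 -c "
from h import *
goto([530.5,-127,132]); bar()
"
```

```text
t 18.45 pos [ 531.1 -128.7  131.9] rotdeg [-90.1   0.   45.9] F [ 0.1 -2.8  0.8] M [-0.77 -0.38 -0.22] w 50.0 j6 [-0.38  0.48  1.61 -0.    1.05 -2.75] tool delta mm [ 0.8 -0.1  1.6]
bar cols [252.75 252.56 252.48 252.48 252.48 252.55 252.57 252.58 252.6 ] mean 252.56
138 [ 71  71  72  73  72  73  85 111 129 131 122 107 108 123 132 127 107  83
  72  71  71  72  72  72  71  71]
142 [ 63  62  63  63  62  64  82 104 102  80  67  77 106 131 142 137 111  79
  64  62  62  62  63  67  75  81]
146 [ 67  67  67  66  65  67  84 105 104  79  66  82 121 156 170 166 143 113
  98 100 101 102 102 102 102 102]
150 [ 57  56  57  57  57  57  66  79  80  70  75 116 176 222 235 231 194 135
 105 103 103 104 104 104 104 104]
```

Call:
arm_command(deltas=[[0,0,0,0],[0,0,0,0],[0,0,0,0],[0,0,0,5]], claw=80)

```text
time: 18.95
tool_pos: [530.3, -127.2, 131.4]
tcp_rot: [-1.569, 0.0, 0.712]
contact_force: [0.3, 0.1, -0.2]
grip_width: 63.0
```

Call:
arm_command(deltas=[[0,0,0,8.5],[0,0,0,8.5],[0,0,0,8.5],[0,0,0,8.5],[0,0,0,8.5]])

```text
time: 19.45
tool_pos: [530.3, -127.2, 131.4]
tcp_rot: [-1.57, 0.001, -0.035]
contact_force: [0.2, -0.3, 1.0]
grip_width: 62.6
```

Call:
arm_command(deltas=[[0,0,0,8.5],[0,0,0,8.5],[0,0,0,8.5],[0,0,0,8.5],[0,0,0,8.5]])

```text
time: 19.95
tool_pos: [530.4, -127.2, 131.4]
tcp_rot: [-1.571, 0.001, -0.776]
contact_force: [1.2, -1.0, 0.6]
grip_width: 62.9
```

Call:
arm_command(deltas=[[0,0,0,4],[0,0,0,0],[0,0,0,0],[0,0,0,0],[0,0,0,0]], claw=255)

```text
time: 20.45
tool_pos: [530.8, -127.0, 131.5]
tcp_rot: [-1.57, 0.001, -0.839]
contact_force: [2.9, 4.8, -2.7]
grip_width: 50.4
```

Call:
arm_command(deltas=[[0,0,0,-8],[0,0,0,-8],[0,0,0,-8],[0,0,0,-8],[0,0,0,-8]])

```text
time: 20.95
tool_pos: [530.4, -127.9, 131.3]
tcp_rot: [-1.571, 0.001, -0.136]
contact_force: [1.1, 1.0, -3.0]
grip_width: 47.6
```

```bash
python3 -c "
from h import *
goto([530.5,-127,132]); bar()
"
```

```text
t 20.95 pos [ 530.4 -127.9  131.3] rotdeg [-90.    0.1  -7.8] F [ 1.1  1.  -3. ] M [-0.1  -0.11 -0.26] w 47.6 j6 [-0.38  0.48  1.61 -0.    1.05 -1.81] tool delta mm [-0.  -0.7  0.9]
bar cols [253.56 253.73 253.73 253.77 253.77 253.84 253.89 253.88 253.84] mean 253.78
138 [ 71  72  72  72  72  74  86 111 128 131 121 107 108 123 132 127 107  83
  72  72  72  72  72  71  71  71]
142 [ 63  62  63  62  62  65  82 108 112  91  71  78 106 131 142 137 112  79
  64  62  63  62  63  66  74  81]
146 [ 66  66  66  66  66  67  87 114 117  94  72  81 114 143 159 163 143 113
 100 100 101 102 102 102 101 102]
150 [ 56  57  57  57  56  58  75 100 104  86  73 108 172 221 235 231 193 136
 105 103 103 103 104 100  89  72]
```

Call:
arm_command(deltas=[[0,0,0,-8],[0,0,0,-8],[0,0,0,-8],[0,0,0,-8],[0,0,0,0]])

```text
time: 21.55
tool_pos: [530.4, -128.7, 131.9]
tcp_rot: [-1.572, 0.001, 0.414]
contact_force: [-1.9, -2.3, 0.2]
grip_width: 49.5
```

```bash
python3 -c "
from h import *
goto([530.5,-127,132]); bar()
"
```

```text
t 21.55 pos [ 530.4 -128.7  131.9] rotdeg [-90.1   0.   23.7] F [-1.9 -2.3  0.2] M [-1.09  0.04 -0.53] w 49.5 j6 [-0.38  0.48  1.61 -0.    1.05 -2.36] tool delta mm [ 0.7 -0.1  1.5]
bar cols [253.9  253.9  253.84 253.88 253.93 254.   254.02 254.02 253.91] mean 253.93
138 [ 71  71  72  72  72  73  86 111 129 132 121 107 109 123 132 127 107  83
  72  71  72  72  72  72  71  71]
142 [ 63  63  63  62  62  64  83 116 128 111  81  75  99 126 141 136 111  80
  63  61  62  63  63  67  73  81]
146 [ 66  66  66  66  65  67  88 122 137 118  83  77 106 137 157 163 143 112
  99 101 101 101 102 102 102 102]
150 [ 56  57  57  57  56  58  76 107 120 104  79 101 164 218 235 231 194 136
 105 102 103 104 104 103 104 104]
```

```bash
python3 -c "
from h import *
t=cap('top'); g=t['img'].astype(float).mean(2)
for r in range(156,178,2): print(r,g[r,244:270].astype(int))
save(t,'top5.png',(230,130,290,205),8)
"
```

```text
156 [149 132 115 109 106 105 107 107 101  85  71  88 129 163 176 173 157 138
 120 106  99  98  98  99  99 100]
158 [168 149 128 120 119 121 128 141 142 117  84  91 133 161 168 169 170 169
 160 141 123 118 119 120 121 121]
160 [172 161 142 124 119 120 128 143 144 115  83  95 137 165 172 172 173 173
 172 161 142 125 119 119 119 119]
162 [137 135 126 120 119 120 121 123 113  93  83  96 118 131 135 136 142 156
 168 170 161 143 125 119 119 120]
164 [117 117 118 120 120 118 118 113 103  95  92  96 105 113 117 118 121 134
 156 170 170 155 134 122 119 119]
166 [116 116 117 118 117 117 116 113 104  97  95  97 108 117 121 121 120 126
 145 165 172 168 151 132 122 120]
168 [119 119 119 119 117 118 118 117 107  99  95  98 108 117 120 121 121 120
 123 129 136 137 134 126 120 119]
170 [120 119 120 120 120 120 121 117 107  99  94  98 108 117 119 120 119 119
 119 121 120 119 119 119 119 120]
172 [115 117 119 119 117 118 119 115 106  95  91  97 109 118 120 120 120 119
 120 119 118 116 116 116 116 117]
174 [105 107 107 107 109 108 108 108 104  97  94  94  98 104 108 109 109 110
 109 109 108 107 108 109 109 107]
176 [146 146 146 147 147 146 143 131 117 104  96  95 107 127 141 146 147 147
 149 148 147 141 132 122 115 112]
```

View pics/top5.png

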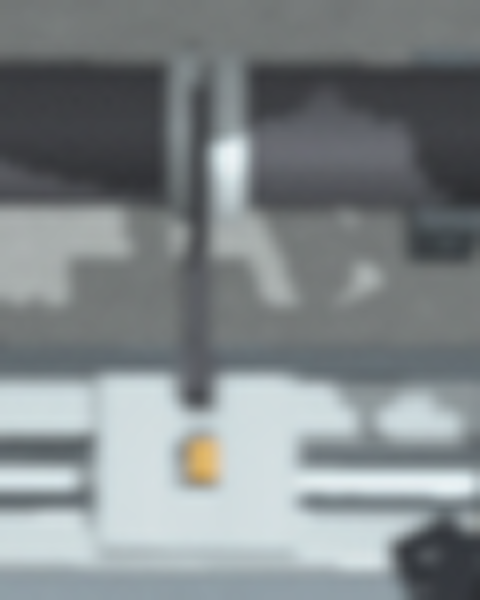

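Call:
arm_command(deltas=[[0,0,0,-8],[0,0,0,-8],[0,0,0,-6],[0,0,0,0]])

```text
time: 22.1
tool_pos: [531.2, -128.6, 132.1]
tcp_rot: [-1.573, 0.0, 0.799]
contact_force: [0.8, -4.9, 1.4]
grip_width: 50.3
```

```bash
cat >> h.py <<'E'
def bar2():
    g=cap('top')['img'].astype(float).mean(2); x=np.arange(246,268)
    for r in range(166,174,2):
        w=g[r,246:268]; w=np.clip(118-w,0,None); k=w[1:-1].argmax()+1; w[abs(np.arange(22)-k)>4]=0
        print(r,"bar",round((w*x).sum()/w.sum(),2),g[r,246:268].astype(int))
    for r in(138,142,146): print(r,g[r,246:264].astype(int))
E
python3 -c "
from h import *
goto([530.5,-127,132]); bar2()
"
```

```text
t 22.1 pos [ 531.2 -128.6  132.1] rotdeg [-90.1   0.   45.8] F [ 0.8 -4.9  1.4] M [-0.96  0.01 -0.05] w 50.3 j6 [-0.38  0.48  1.61 -0.    1.05 -2.75] tool delta mm [0.6 0.1 1.6]
166 bar 254.81 [117 118 117 117 116 116 114 106  97  92  96 108 118 121 120 125 145 164
 168 153 132 120]
168 bar 255.05 [120 118 117 118 119 120 116 108  97  92  95 106 117 120 121 119 122 130
 134 134 126 120]
170 bar 255.13 [121 120 119 120 120 121 118 109  97  91  95 106 116 120 120 118 119 120
 120 120 120 118]
172 bar 254.99 [118 118 118 118 119 119 116 108  97  92  95 108 117 119 120 119 119 119
 117 116 115 116]
138 [ 72  72  72  72  86 111 129 132 121 107 109 123 132 127 107  83  73  71]
142 [ 63  63  62  64  83 116 132 120  92  78  97 124 140 137 111  80  64  62]
146 [ 66  65  65  68  87 122 137 120  87  78 110 149 168 166 143 112 100 100]
```

Call:
arm_command(deltas=[[0,0,0,-5],[0,0,0,-4],[0,0,0,0]])

```text
time: 22.45
tool_pos: [531.4, -128.5, 132.3]
tcp_rot: [-1.573, 0.0, 0.954]
contact_force: [-0.5, -5.5, 1.4]
grip_width: 49.8
```

```bash
python3 -c "
from h import *
goto([530.5,-127,132]); bar2()
"
```

```text
t 22.45 pos [ 531.4 -128.5  132.3] rotdeg [-90.1   0.   54.6] F [-0.5 -5.5  1.4] M [-0.96 -0.06 -0.07] w 49.8 j6 [-0.38  0.48  1.61 -0.    1.05 -2.9 ] tool delta mm [0.7 0.3 1.6]
166 bar 254.73 [116 118 116 116 116 117 114 106  97  93  98 111 119 121 120 126 146 164
 168 155 137 127]
168 bar 254.89 [119 119 117 118 120 120 117 108  98  94 100 110 118 121 121 120 122 130
 135 136 133 125]
170 bar 254.79 [120 120 120 120 120 121 117 106  95  93 100 111 118 119 119 118 119 121
 120 120 119 118]
172 bar 254.6 [119 118 118 118 119 119 115 104  94  93 102 113 119 120 119 120 119 119
 118 117 116 117]
138 [ 72  72  72  74  86 111 129 132 121 106 108 123 132 127 107  82  72  71]
142 [ 62  62  63  64  83 116 131 118  88  72  89 120 139 137 112  78  64  62]
146 [ 65  66  65  67  88 122 139 125  92  75 103 144 167 166 144 112  99 100]
```

Call:
arm_command(deltas=[[0,0,0,0],[0,-0.003,0,0],[0,-0.01,0,0],[0,-0.02,0,0]], claw=98)

```text
time: 22.9
tool_pos: [529.7, -126.8, 164.2]
tcp_rot: [-1.567, 0.0, 0.956]
contact_force: [0.5, -0.7, 0.5]
grip_width: 56.4
```

Call:
arm_command(deltas=[[0,-0.035,0,0],[-0.04,-0.02,0.02,0],[-0.04,-0.02,0.02,0],[-0.02,0,0.04,0],[-0.02,0,0.04,0]])

```text
time: 23.4
tool_pos: [364.6, -152.6, 240.6]
tcp_rot: [-1.572, 0.006, 0.949]
contact_force: [-0.3, -0.4, 0.5]
grip_width: 56.7
```

```bash
python3 -c "
from h import *
goto([530.5,-127,132]); bar2()
t=cap('top'); s=cap('scene')
a=cv2.resize(t['img'][130:205,230:290],None,fx=7,fy=7,interpolation=cv2.INTER_CUBIC)
b=cv2.resize(s['img'][195:270,190:245],None,fx=7,fy=7,interpolation=cv2.INTER_CUBIC)
cv2.imwrite('pics/both6.png',np.hstack([a,b])[:,:800,::-1])
"
```

```text
t 23.4 pos [ 364.6 -152.6  240.6] rotdeg [-90.1   0.3  54.4] F [-0.3 -0.4  0.5] M [ 0.09  0.04 -0.04] w 56.7 j6 [-0.59  0.1   1.83 -0.01  1.21 -3.1 ] tool delta mm [ 118.   108.1 -119.8]
166 bar 254.81 [116 116 115 114 115 114 112  99  79  68  79 101 116 119 119 125 144 163
 171 171 170 169]
168 bar 254.94 [117 117 116 116 117 118 114 101  80  70  83 103 115 120 119 118 120 128
 134 135 134 134]
170 bar 254.88 [119 119 118 119 119 119 114  98  77  69  83 104 115 119 118 117 117 119
 119 118 117 117]
172 bar 254.75 [116 116 117 117 117 117 112  96  74  70  85 104 116 118 118 118 117 117
 116 115 114 115]
138 [ 71  71  71  72  84 109 127 130 120 105 107 122 130 125 105  81  71  71]
142 [ 62  62  61  63  81 114 130 116  88  71  87 118 138 135 110  78  63  62]
146 [ 65  65  65  66  87 121 138 123  92  73  91 124 145 143 117  84  66  66]
```

View pics/both6.png

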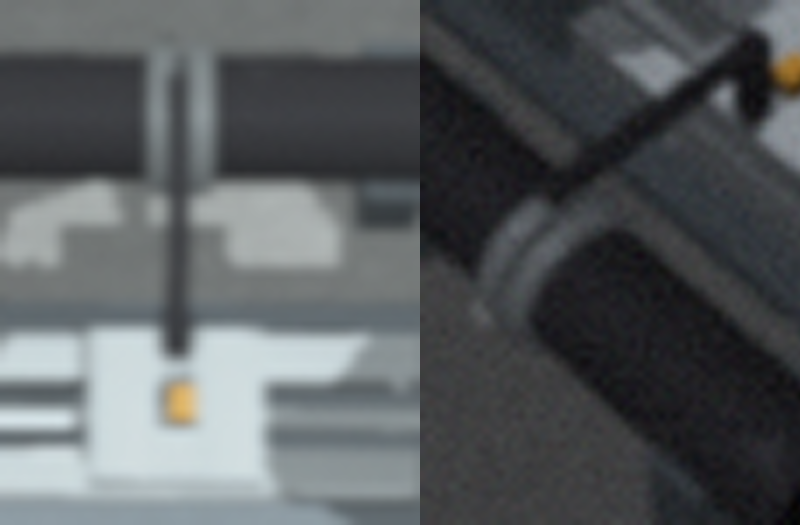

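The top half shows the bar at column ≈254.95 with the groove at 255.4, so the pointer is about 1.4 mm past, and the tongue sits on the drive-head side of the slot. That is inside the tolerance, but I'll make one small correction for margin.

Call:
arm_command(deltas=[[0.03,0.008,-0.03,0],[0.03,0.008,-0.03,0],[0.03,0.008,-0.03,0],[0.028,0,-0.03,0],[0,0,0,0]], claw=80)

```text
time: 24.05
tool_pos: [537.1, -125.1, 213.9]
tcp_rot: [-1.572, 0.005, 0.954]
contact_force: [0.3, -0.4, -0.1]
grip_width: 62.7
```

Call:
arm_command(deltas=[[0,0,0,8],[0,0,0,8],[0,0,0,8],[0,0,0,8],[0,0,0,8]])

```text
time: 24.55
tool_pos: [532.7, -126.0, 215.3]
tcp_rot: [-1.575, 0.004, 0.248]
contact_force: [-0.5, 0.6, 0.4]
grip_width: 62.8
```

```bash
python3 -c "
from h import *
goto([530.5,-127.8,131.5])
"
```

```text
t 24.55 pos [ 532.7 -126.   215.3] rotdeg [-90.2   0.2  14.2] F [-0.5  0.6  0.4] M [ 0.04  0.01 -0.01] w 62.8 j6 [-0.37  0.4   1.49 -0.01  1.25 -2.19] tool delta mm [-2.2 83.8 -0.8]
```

Call:
arm_command(deltas=[[-0.0022,0.025,-0.0008,0],[0,0.025,0,0],[0,0.014,0,0],[0,0.01,0,0],[0,0.01,0,0]])

```text
time: 25.05
tool_pos: [530.6, -128.0, 130.8]
tcp_rot: [-1.575, 0.004, 0.254]
contact_force: [-0.2, 0.2, -0.6]
grip_width: 62.9
```

Call:
arm_command(deltas=[[0,0,0,0],[0,0,0,0],[0,0,0,0],[0,0,0,0]], claw=255)

```text
time: 25.45
tool_pos: [530.5, -128.3, 131.4]
tcp_rot: [-1.576, 0.004, 0.254]
contact_force: [1.0, -0.9, -2.4]
grip_width: 48.8
```

Call:
arm_command(deltas=[[0,0,0,-6],[0,0,0,-6],[0,0,0,-6],[0,0,0,0]])

```text
time: 25.85
tool_pos: [530.7, -128.7, 131.8]
tcp_rot: [-1.576, 0.005, 0.569]
contact_force: [-0.7, -2.4, 0.8]
grip_width: 50.1
```

```bash
python3 -c "
from h import *
goto([530.5,-127.8,131.5]);bar2()
"
```

```text
t 25.85 pos [ 530.7 -128.7  131.8] rotdeg [-90.3   0.3  32.6] F [-0.7 -2.4  0.8] M [-0.91 -0.17 -0.3 ] w 50.1 j6 [-0.37  0.48  1.61 -0.01  1.05 -2.51] tool delta mm [0.4 0.2 0.9]
166 bar 254.25 [118 118 117 117 117 116 114 106  96  96 106 117 122 122 120 118 130 152
 169 170 160 141]
168 bar 254.56 [119 118 118 117 119 119 117 107  98  96 106 116 120 121 121 119 121 129
 136 137 134 127]
170 bar 254.6 [120 120 119 119 120 120 117 107  98  96 106 115 119 119 119 119 119 120
 120 119 119 119]
172 bar 254.6 [118 119 118 118 119 119 117 108  98  97 106 116 121 120 120 119 119 120
 117 116 115 116]
138 [ 72  72  72  74  86 111 129 131 122 107 107 123 132 126 107  82  73  71]
142 [ 63  63  62  65  83 116 138 137 113  83  84 116 138 136 111  80  63  62]
146 [ 65  66  66  67  88 122 141 131 101  76  98 141 166 166 144 113  99 100]
```

Call:
arm_command(deltas=[[0,0,0,0],[0,0,0,0],[0,-0.01,0,0],[0,-0.03,0,0],[0,-0.04,0,0]], claw=80)

```text
time: 26.4
tool_pos: [529.3, -126.8, 210.8]
tcp_rot: [-1.569, 0.008, 0.568]
contact_force: [1.3, -1.1, 0.2]
grip_width: 63.1
```

Call:
arm_command(deltas=[[-0.04,-0.01,0.02,0],[-0.04,-0.01,0.02,0],[-0.035,0,0.03,0],[-0.035,0,0.03,0],[0,0,0,0]])

```text
time: 26.9
tool_pos: [345.2, -121.8, 231.7]
tcp_rot: [-1.57, 0.007, 0.567]
contact_force: [0.5, 0.4, -0.0]
grip_width: 62.9
```

```bash
python3 -c "
from h import *
goto([530.5,-127,132]); bar2()
t=cap('top'); s=cap('scene')
a=cv2.resize(t['img'][130:205,230:290],None,fx=7,fy=7,interpolation=cv2.INTER_CUBIC)
b=cv2.resize(s['img'][195:270,190:245],None,fx=7,fy=7,interpolation=cv2.INTER_CUBIC)
cv2.imwrite('pics/both7.png',np.hstack([a,b])[:,:800,::-1])
"
```

```text
t 26.9 pos [ 345.2 -121.8  231.7] rotdeg [-90.    0.4  32.5] F [ 0.5  0.4 -0. ] M [0.08 0.02 0.  ] w 62.9 j6 [-0.54  0.05  1.91 -0.01  1.19 -2.68] tool delta mm [ 154.2   98.5 -104. ]
166 bar 254.89 [115 115 115 114 114 114 112 101  81  69  78 100 115 119 116 116 128 149
 166 170 168 167]
168 bar 255.11 [117 116 116 116 116 117 114 103  84  69  77  98 114 119 118 117 119 126
 133 135 133 133]
170 bar 255.12 [118 118 117 118 118 119 115 103  84  68  77  99 113 118 117 116 116 119
 118 117 117 116]
172 bar 255.06 [116 116 115 116 117 117 114 103  84  70  78  99 114 118 117 117 117 117
 115 114 114 114]
138 [ 70  71  71  71  84 108 126 130 119 105 106 119 128 125 104  81  71  70]
142 [ 61  61  61  64  86 121 141 136 111  80  82 114 135 133 110  78  62  61]
146 [ 64  65  64  67  86 120 139 128 100  74  87 132 175 188 158 104  69  64]
```

View pics/both7.png

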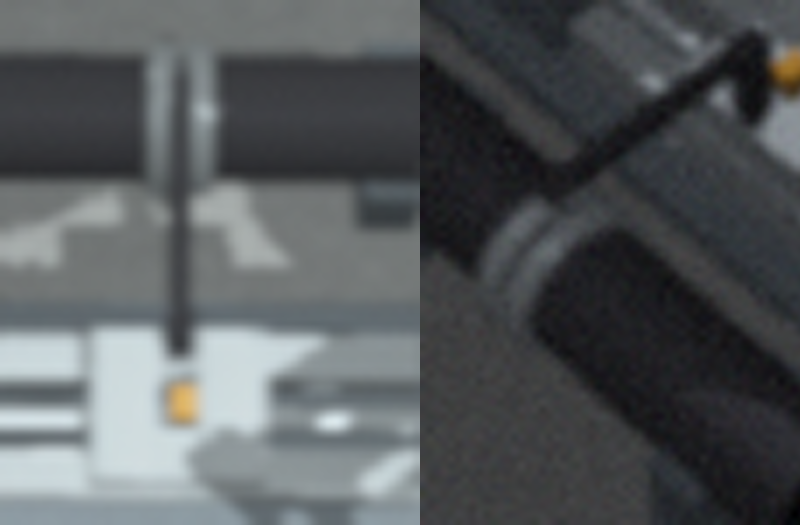

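```bash
python3 -c "
from h import *
job.close_job()"
```

```text
the job is handed in; nothing more can be done
```

The job is handed in at about 27 s. By the last pictures the pointer stands over the groove with the play taken out; handing in gave no verdict.

**What I did:** The interface only allowed turning about the vertical tool axis, so I held the sloping knob with the tool pointing straight down and turned it in strokes of up to 95 degrees. I wound the pointer past the groove by about 8 mm, judged from the top camera. I then wound back counter-clockwise and regripped once for a small final correction. After that I let go and drew the arm back.

**Last checks:**
- **Pointer:** in the top picture the bar that carries the pointer is at column about 255.1 and the groove at about 255.4. That puts the pointer roughly 0.8 mm beyond the groove's middle, against the 2.5 mm allowed. The tip itself is hidden under the bar.
- **Play:** the brass tongue shows on the drive-head side of the slot, and the carriage followed the knob on the return.
- **Contact:** the force readings were near zero once I had let go, and the highest I saw while turning was about 6 N. I saw no sign that other things on the bench had moved, but I did not re-measure them.

**What disagreed:** with the arm over the slide, the bar read up to 0.5 pixel (about 1.5 mm) differently because of its shadow. I relied on the pictures taken with the arm drawn back. The last part of the first return (9 degrees) showed no movement I could measure, which is why I made the extra correction.

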